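# Trim the centring laser onto the middle of the banding wheel

### The arm

A 6-joint arm with a two-finger parallel gripper is mounted at the origin on a cart in front of the work surface, level with it; the furniture and walls round the work are solid. World frame = base frame: x ahead of the robot, y to its left, z up, the work surface at z = 0. Lengths are in mm, angles in degrees, forces in N, time in s.
With the tool pointing down it reaches from about 300 to 850 mm from the base axis. Payload 4.2 kg.
Tool frame: the origin (TCP) lies midway between the tips of the shut fingers; the grasp point (between the pads) lies 19 mm behind it; x points along the fingers, y is the direction in which the jaws open and shut, and the axes are right-handed (so a half turn about x gives the same grasp; the last joint's range is limited). The gripper opens to 91 mm and grips with 3 to 60 N. Pads are 32 mm wide; open, the fingers measure 118 mm over their backs; the gripper's body (76 mm by 178 mm) begins 60 mm behind the grasp point.
Start: joints at [75.344, 18.312, 89.639, -0, 72.044, -1.146], TCP at [134.333, 559.104, 213.976] pointing down, gripper open.
Joint ranges: [-177.97, 177.97], [-48.28, 115.42], [12.27, 149.76], [-77.06, 257.06], [2.81, 150.46], [-146.56, 146.56]. Speed limits (degrees/s): [147.25, 147.25, 180, 180, 180, 180].

### API

Orientations are given as [roll, pitch, yaw] about the fixed x, y, z axes, in that order (R = Rz(yaw) Ry(pitch) Rx(roll)).
In Python, from workcell import env gives the robot as it stands.
- The arm moves only by the shell command python3 -m handwheel 'ROWS' [FORCE]. ROWS is text: rows parted by semicolons, each of 7 numbers parted by spaces: the turn, a rotation vector about the tool's x, y, z in degrees, then the shift along the tool's x, y, z in m, then the finger opening in m, from 0 to 0.0912. In form: rx ry rz x y z grip; .... A call has 1 to 12 rows; each row is the pose to reach, as a shift and turn from the pose commanded when the call began, along the tool's axes at that moment; what a row does not reach only later rows make up. A row lasts 1/12 s, in which the tool goes at most 41.7 mm and 7.16 degrees, less where a joint would pass 70% of its speed; a pose out of reach is approached as far as the arm can. A call with a gripper value outside its range is refused whole. The fingers move at their own pace and stop on an object; FORCE is the grip in N (left out, the last holds). Time passes only in rows, so rows that repeat a pose let the fingers close. It gives the time, the measured TCP pose, the force and the opening at its end, in the units of the state.
- env.state(): the state, without advancing time (a new reading comes with each control period).
- env.grab_frame(name): name is "scene" or "side" or "wrist"; returns the picture (420x560x3 uint8, red, green, blue); there is no depth.
- env.get_calibration(name): a dict with "mtx" (3x3 intrinsics, pixels), "T" (4x4, takes a point from camera to world coordinates); the wrist camera has in their place "hand_eye" (4x4, takes a point from camera to tool coordinates, whose origin is the TCP and whose axes are the tool frame's). Camera axes: x right, y up, looking along -z (the intrinsics and any distortion apply to the point x, -y, -z); pixel columns grow to the right and rows downward; lengths in mm; the calibration is good to about 2 mm. A picture is of the moment at which its call begins: read the wrist's pose just before it. get_calibration takes no time and is no camera call.
- env.job_done(): hands the job in, once; it reports no verdict.
The state is a dict: "time_s": time; "qpos": joint angles; "qvel": joint speeds; "effort": joint torques, N m; "ee_pos": TCP position; "ee_rot": TCP orientation; "force": force on the tool from outside, world axes, zero at the start; "torque": the same for the moment, N m; "gripper_width": finger opening in mm.
Only numpy, scipy, OpenCV 4.12 (cv2) and the standard library are available. Lean on these libraries where they do the work, as an engineer would, in place of code of your own. Each camera call takes 0.05 s, during which the arm holds its last target. There are 200 camera calls.

### The job

The centring laser beside the banding wheel has been knocked out of trim. Turn the two T-handled screws on its mirror head, a part of a turn at a time, until the middle of the red dot sits right on the centre cross of the wheel head, then let go. Do not touch the mirror, and leave the dish, mug, beaker and tape core standing where they are.

Things in the scene. Friction and masses are not known exactly. Their poses are not given: they have to be found in the camera images.
- dot (a point): Middle of the laser's red dot, 15 x 10 mm, on the round wheel head (99.5 mm above the table). It moves only when a screw is turned, and stays put when the screws are let go; a hand cannot shift or shade it.
- wheel_centre (a point): Where the thin dark centre cross (30 mm) is drawn on top of the grey wheel head, 183 mm across, of the fixed banding wheel; rings of 12, 30 and 50 mm radius lie round it. Height 99.5 mm.
- screw_a_bar (a point): Middle of screw A's black T-bar, over the laser barrel, nearer the robot (about 0.28 m up). Bar round, 84 mm long, 14 mm thick; 10 mm shaft below it, clear for 38 mm down to a brass nut. x = along the bar; z = along the screw, out of the mount: up, leaning 30 deg from vertical, back against the stand's x. Fingers grip across the bar (point y), coming down along -z.
- screw_b_bar (a point): Middle of screw B's orange T-bar, on the head beyond screw A (about 0.34 m up, some 120 mm from A). Same bar, shaft and axes as A. B rides on the head that screw A rolls, so turning A leans B up to 8 deg sideways and shifts its bar up to 12 mm: read it again after A.
- screw_a (a joint): Turn of screw A, rad; grows clockwise seen from the handle; stops at -5 and 5. 0.1 N m of friction holds it anywhere; the bar turns without rising or sinking. One rad clockwise moves the dot about 7 mm along the stand's +y. At 0 the bar lies in the plane of the beam, and half a turn looks the same.
- screw_b (a joint): Turn of screw B, rad; grows clockwise seen from the handle; stops at -5 and 5. Friction and bar as screw A. One rad clockwise draws the dot about 10 mm along the stand's -x, back towards the stand; anticlockwise sends it farther out. At 0 the bar points along the beam.
- laser_stand: Fixed grey stand of the laser: base 150 x 130 x 12 mm, one post, inclined black laser barrel. Origin on the table below the middle of the mirror; x = level direction in which the beam runs to the wheel, y = left of it, z up. When in trim the dot lies about 186 mm along x.
- mirror: Mirror, 60 x 46 mm, in a dark holder under the head, facing down, about 0.245 m up. Origin at its hinge. Not to be touched.
- dish: Bystander: small pale bisque dish, 72 mm across, 24 mm high. Origin under its middle.
- mug: Bystander: dark mug, 100 mm wide, 150 mm with its handle, 128 mm high. Origin at its underside.
- beaker: Bystander: pale beaker, 70 mm across, 78 mm high. Origin under its middle.
- tape: Bystander: tan tape core lying flat, 64 mm across, 24 mm high. Origin under its middle.

How it is judged:
By the outcome, as a careful person would: the job done as asked, in the order asked, and still so for the second after the job is handed in, with the robot touching nothing.
It also fails if it takes over 64 s, if anything falls off the work surface, if the arm or the gripper's body presses on something with over 40 N, if the wrist force passes 120 N, or if a joint passes its speed limit or range.

## Working session

There is one attempt and no reset: what is moved stays moved. The work goes in short steps, Python scripts to look and compute and a shell command to move; the robot and the scene stay as the last step left them, time stands still between calls to the robot, and variables do not carry over. Pictures are saved under pics/ and viewed, on a budget of 10 in all, crops included, one or two more only if the job needs it, and the job is handed in when it is done.

```bash
mkdir -p pics; cat > h.py <<'E'
import numpy as np, cv2
from scipy.spatial.transform import Rotation as R
from workcell import env
def pose():
    s=env.state(); T=np.eye(4)
    T[:3,:3]=R.from_euler('xyz',s['ee_rot'],degrees=True).as_matrix(); T[:3,3]=s['ee_pos']; return T
def shot(n):
    T=pose(); im=env.grab_frame(n); c=env.get_calibration(n)
    M=np.array(c['T']) if 'T' in c else T@np.array(c['hand_eye'])
    return im,np.array(c['mtx']),M,c
def ray(px,K,M):
    d=np.linalg.inv(K)@[px[0],px[1],1.]; d=M[:3,:3]@[d[0],-d[1],-d[2]]
    return M[:3,3],d/np.linalg.norm(d)
def plane(px,K,M,z):
    o,d=ray(px,K,M); return o+d*(z-o[2])/d[2]
def proj(P,K,M):
    p=np.linalg.inv(M)@np.append(P,1); q=K@[p[0],-p[1],-p[2]]; return q[:2]/q[2]
def tri(rs):
    A=0;b=0
    for o,d in rs:
        P=np.eye(3)-np.outer(d,d); A=A+P; b=b+P@o
    x=np.linalg.solve(A,b); return x,[np.linalg.norm((np.eye(3)-np.outer(d,d))@(x-o)) for o,d in rs]
E
python3 - <<'E'
from h import *
print(env.state())
for n in ['scene','side','wrist']:
    im,K,M,c=shot(n); np.save(n+'.npy',im); cv2.imwrite(f'pics/{n}0.png',im[:,:,::-1]); print(n,c.keys(),K.round(1).tolist(),M.round(3).tolist())
    print({k:v for k,v in c.items() if k not in('mtx','T','hand_eye')})
a=np.hstack([np.load('scene.npy'),np.load('side.npy')])
E
```

```text
{'time_s': 0.0, 'qpos': array([ 7.53442679e+01,  1.83507682e+01,  8.97068227e+01, -1.88909617e-03,
        7.20414337e+01, -1.14514734e+00]), 'qvel': array([ 0.1086426 , -0.04478182, -0.04929298, -0.00719852, -0.07883352,
        0.0730231 ]), 'effort': array([-3.55376460e-04, -4.12441957e+01, -2.31981432e+01,  7.27695459e-02,
        4.54218406e-02, -1.45207810e-04]), 'ee_pos': array([134.21055204, 558.60632044, 213.12618854]), 'ee_rot': array([ -90.10606388,   89.90095911, -103.61606462]), 'force': array([-0.46517145, -0.18215802,  0.35629137]), 'torque': array([ 0.00499613,  0.0191587 , -0.0032469 ]), 'gripper_width': 91.30644557028413}
scene dict_keys(['mtx', 'T']) [[472.3, 0.0, 275.8], [0.0, 472.3, 199.5], [0.0, 0.0, 1.0]] [[0.501, 0.362, -0.786, -261.742], [-0.865, 0.224, -0.448, -784.158], [0.014, 0.905, 0.426, 672.093], [0.0, 0.0, 0.0, 1.0]]
{}
side dict_keys(['mtx', 'T']) [[379.3, 0.0, 282.2], [0.0, 379.3, 205.8], [0.0, 0.0, 1.0]] [[0.916, 0.267, -0.3, 343.332], [-0.402, 0.598, -0.693, -912.368], [-0.006, 0.755, 0.655, 757.884], [0.0, 0.0, 0.0, 1.0]]
{}
wrist dict_keys(['mtx', 'hand_eye']) [[330.6, 0.0, 273.5], [0.0, 330.6, 209.9], [0.0, 0.0, 1.0]] [[0.234, -0.94, -0.249, 63.535], [0.972, 0.226, 0.063, 576.63], [-0.003, -0.257, 0.967, 383.488], [0.0, 0.0, 0.0, 1.0]]
{}
```

View pics/scene0.png

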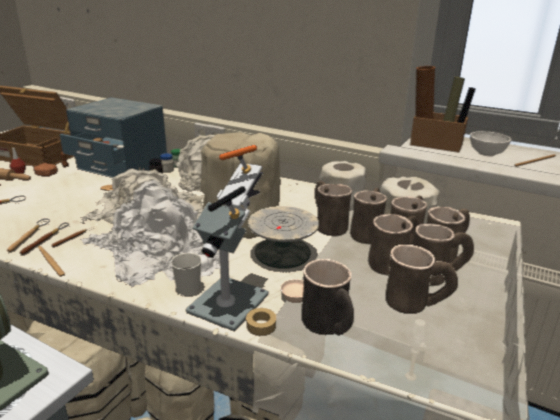

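View pics/side0.png

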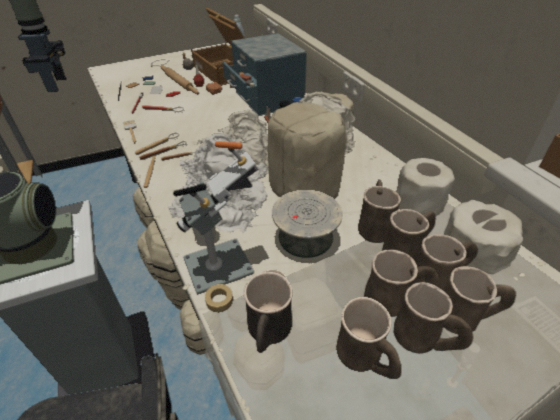

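```bash
cat > m.py <<'E'
from h import *
def bar(im,box,kind):
    x0,y0,x1,y1=box; c=im[y0:y1,x0:x1]; hsv=cv2.cvtColor(c,cv2.COLOR_RGB2HSV).astype(int)
    if kind=='o': m=((hsv[...,0]<14)&(hsv[...,1]>170)&(hsv[...,2]>90))
    elif kind=='k': m=c.max(2)<45
    elif kind=='r': m=(c[...,0].astype(int)-c[...,1:].max(2)>70)
    m=m.astype(np.uint8)
    n,l,s,ce=cv2.connectedComponentsWithStats(m)
    i=1+np.argmax(s[1:,4]); ys,xs=np.nonzero(l==i)
    (cx,cy),(w,h),_=cv2.minAreaRect(np.c_[xs,ys].astype(np.float32))
    p=np.c_[xs,ys]-[xs.mean(),ys.mean()]; u=np.linalg.svd(p,full_matrices=False)[2][0]; t=p@u
    ctr=np.array([cx+x0,cy+y0]); 
    return ctr,ctr+u*t.min(),ctr+u*t.max(),s[i,4],(w,h),np.array([xs.mean()+x0,ys.mean()+y0])
def dark(im,box): pass
E
python3 - <<'E'
from m import *
B={'scene':dict(o=(200,135,275,170),k=(203,175,250,215),r=(250,205,320,245)),'side':dict(o=(205,130,255,165),k=(168,172,206,200),r=(272,195,342,235))}
rr={}
for n in B:
    im,K,M,_=shot(n)
    for k,b in B[n].items():
        r=bar(im,b,k); print(n,k,[np.round(x,1) for x in r]); 
        rr.setdefault(k,[]).append(ray(r[0],K,M))
        if k=='r': print('dot',plane(r[5],K,M,99.5))
    w={'scene':(283,221),'side':(307,212)}[n]; print('wheel~',plane(w,K,M,99.5))
    x0,y0,x1,y1=B[n]['r']; a=cv2.resize(im[y0:y1,x0:x1],None,fx=7,fy=7,interpolation=cv2.INTER_CUBIC)
    x0,y0,x1,y1=B[n]['k']; b=cv2.resize(im[y0-10:y1+10,x0-10:x1+10],None,fx=5,fy=5)
    h=max(a.shape[0],b.shape[0]); f=np.zeros((h,a.shape[1]+b.shape[1],3),np.uint8); f[:a.shape[0],:a.shape[1]]=a; f[:b.shape[0],a.shape[1]:]=b
    np.save('c_'+n,f)
for k in 'ok': print(k,tri(rr[k]))
fs=[np.load(f'c_{n}.npy') for n in B]; w=max(f.shape[1] for f in fs)
f=np.vstack([np.pad(f,((0,0),(0,w-f.shape[1]),(0,0))) for f in fs]); print(f.shape)
f=cv2.resize(f,None,fx=min(1,600/f.shape[0],800/w),fy=min(1,600/f.shape[0],800/w)); cv2.imwrite('pics/crop1.png',f[:,:,::-1])
E
```

```text
scene o [array([237.6, 151.9]), array([255.5, 146.9]), array([220.2, 156.8]), np.int32(175), array([ 5.1, 36.7]), array([237.4, 152.1])]
scene k [array([227.1, 200.5]), array([245. , 189.9]), array([210.6, 210.3]), np.int32(211), array([ 8.9, 39.9]), array([225.7, 199.5])]
scene r [array([278.5, 227. ]), array([276.9, 227.8]), array([280.1, 226.2]), np.int32(10), array([2., 3.]), array([278.5, 227. ])]
dot [ 657.13811737 -269.7522613    99.5       ]
wheel~ [ 691.51880809 -263.56037144   99.5       ]
side o [array([228. , 144.8]), array([215.9, 143.9]), array([240.1, 145.7]), np.int32(90), array([24.2,  3.7]), array([228. , 144.9])]
side k [array([189.9, 191.6]), array([204.6, 188.4]), array([173.4, 195.3]), np.int32(177), array([ 8.6, 32. ]), array([190.5, 190.1])]
side r [array([294.5, 216.5]), array([292. , 216.8]), array([297. , 216.2]), np.int32(10), array([1., 5.]), array([294.5, 216.5])]
dot [ 657.04033154 -267.44448074   99.5       ]
wheel~ [ 694.02011733 -265.03502229   99.5       ]
o (array([ 509.40653369, -251.13587166,  341.19874672]), [np.float64(0.27955644720766554), np.float64(0.279556447207691)])
k (array([ 410.2117513 , -292.28799883,  279.64890308]), [np.float64(0.8082917902877915), np.float64(0.808291790287767)])
(580, 825, 3)
```

View pics/crop1.png

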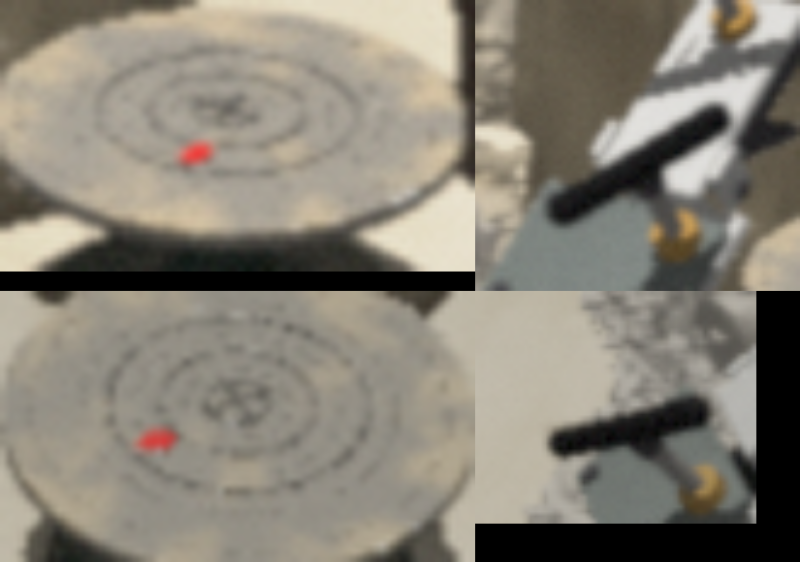

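```bash
python3 - <<'E'
from m import *
C={n:env.get_calibration(n) for n in('scene','side')}
C={n:(np.array(c['mtx']),np.array(c['T'])) for n,c in C.items()}
x,e=tri([ray((233.8,213.7),*C['scene']),ray((205,203),*C['side'])]); A=np.array([410.2,-292.3,279.6])
print('nut',x,e,'axis',(A-x)/np.linalg.norm(A-x),np.linalg.norm(A-x))
for n,ps in dict(scene=[(188,301),(226,278),(269,292),(231,326)],side=[(183,263),(240,242),(254,270),(193,291)]).items():
    q=np.array([plane(p,*C[n],12)[:2] for p in ps]); d=np.roll(q,-1,0)-q; print(n,q.round(0).tolist(),q.mean(0),np.linalg.norm(d,axis=1).round(),np.degrees(np.arctan2(d[:,1],d[:,0])).round())
for nm,ends in dict(A=(((245,189.9),(210.6,210.3)),((204.6,188.4),(173.4,195.3))),B=(((255.5,146.9),(220.2,156.8)),((240.1,145.7),(215.9,143.9)))).items():
    P=[tri([ray(s,*C['scene']),ray(t,*C['side'])]) for s,t in zip(*ends)]; d=P[0][0]-P[1][0]; print(nm,d,np.linalg.norm(d),[p[1][0] for p in P],P[0][0],P[1][0])
for n in C: print(n,plane({'scene':(283.6,221.2),'side':(307.1,211.6)}[n],*C[n],99.5))
E
```

```text
nut [ 436.15420179 -289.0524684   238.45344121] [np.float64(0.4081275675110312), np.float64(0.4081275675110249)] axis [-0.53232178 -0.06660701  0.84391767] 48.756603164604236
scene [[390.0, -190.0], [507.0, -211.0], [513.0, -329.0], [371.0, -321.0]] [ 445.24773677 -262.59003951] [119. 118. 142. 132.] [-10. -87. 177.  82.]
side [[363.0, -225.0], [521.0, -214.0], [522.0, -320.0], [366.0, -321.0]] [ 442.93552065 -269.94102346] [158. 106. 156.  96.] [   4.  -90. -180.   92.]
A [ 58.13820384 -41.18173996  29.69949884] 77.18838438294429 [np.float64(0.4515847887746292), np.float64(1.151295114629799)] [ 436.33211482 -316.97396098  297.71124669] [ 378.19391097 -275.79222103  268.01174784]
B [ 33.49039824 -66.41148504  24.51590418] 78.31424951274674 [np.float64(0.5373960063843726), np.float64(0.33396909509581574)] [ 525.06177362 -285.29546829  354.1350618 ] [ 491.57137539 -218.88398325  329.61915763]
scene [ 691.36519318 -265.43120521   99.5       ]
side [ 694.95425373 -263.74586334   99.5       ]
```

```bash
cat >> h.py <<'E'
PSI=3.
def zs(psi=PSI,lean=0):
    a=np.radians(psi); return R.from_euler('z',psi,degrees=True).apply([-.5,0,np.sqrt(.75)])
def rot(z,bar,sgn=1):
    x=-z/np.linalg.norm(z); b=bar-x*(x@bar); b/=np.linalg.norm(b); y=np.cross(x,b)*sgn; return np.c_[x,y,np.cross(x,y)]
def rel(P,Rt):
    T=pose(); v=R.from_matrix(T[:3,:3].T@Rt).as_rotvec(degrees=True); s=T[:3,:3].T@(np.array(P)-T[:3,3])/1000
    print('rows:',v.round(2),s.round(4)); return v,s
E
python3 - <<'E'
from h import *
T=pose(); print(T.round(2))
bA=np.array([58.1,-41.2,29.7]); A=np.array([410.2,-292.3,279.6]); z=zs()
# natural pose: turn about world z by -110, then tilt
N=R.from_euler('z',-110,degrees=True).as_matrix()@T[:3,:3]
ax=np.cross(N[:,0],-z); N=R.from_rotvec(ax/np.linalg.norm(ax)*np.arccos(N[:,0]@-z)).as_matrix()@N
for s in(1,-1):
    Rt=rot(z,bA,s); v=R.from_matrix(N.T@Rt).as_rotvec(degrees=True); print(s,'turn from natural about tool x',v)
    rel(A+z*120+19*-z,Rt)
print(T[:3,:3].T@[ [1,0,0],[0,1,0],[0,0,1]][2])
rel([420,150,480],T[:3,:3]@np.eye(3))
E
```

```text
[[-0.0000e+00  2.3000e-01  9.7000e-01  1.3429e+02]
 [-0.0000e+00  9.7000e-01 -2.3000e-01  5.5888e+02]
 [-1.0000e+00 -0.0000e+00  0.0000e+00  2.1356e+02]
 [ 0.0000e+00  0.0000e+00  0.0000e+00  1.0000e+00]]
1 turn from natural about tool x [ 8.84300743e+01 -3.42917094e-14 -3.77745142e-15]
rows: [-156.52  -18.5   -38.27] [-0.1529 -0.7777  0.4187]
-1 turn from natural about tool x [-9.15699257e+01  3.80583924e-15 -3.45494141e-14]
rows: [ 18.02 -27.13  13.12] [-0.1529 -0.7777  0.4187]
[-9.99999692e-01 -7.84849304e-04  2.51159153e-05]
rows: [0. 0. 0.] [-0.2662 -0.331   0.3733]
```

```bash
P='0 0 0 -0.266 -0.331 0.373 0.0912'; python3 -m handwheel '0 0 0 -0.08 0 0 0.0912;0 0 0 -0.16 0 0 0.0912;0 0 0 -0.24 -0.1 0.1 0.0912;0 0 0 -0.266 -0.331 0.373 0.0912;0 0 0 -0.266 -0.331 0.373 0.0912;0 0 0 -0.266 -0.331 0.373 0.0912;0 0 0 -0.266 -0.331 0.373 0.0912;0 0 0 -0.266 -0.331 0.373 0.0912;0 0 0 -0.266 -0.331 0.373 0.0912;0 0 0 -0.266 -0.331 0.373 0.0912;0 0 0 -0.266 -0.331 0.373 0.0912;0 0 0 -0.266 -0.331 0.373 0.0912'
python3 - <<'E'
from h import *
print(env.state()['qpos'].round(1))
bA=np.array([58.1,-41.2,29.7]); A=np.array([410.2,-292.3,279.6]); z=zs()
rel(A+z*120+19*-z,rot(z,bA,-1))
E
```

```text
time_s: 1.25
ee_pos: [354.6, 241.4, 444.0]
ee_rot: [54.6, 90.0, 41.1]
force: [1.0, -0.0, -0.2]
gripper_width: 91.4
[ 32.7   1.3  78.7   0.  100.  -43.8]
rows: [ 18.02 -27.12  13.04] [ 0.0767 -0.5204  0.1301]
```

```bash
python3 -m handwheel '18 -27 13 0.077 -0.52 0.13 0.0912;18 -27 13 0.077 -0.52 0.13 0.0912;18 -27 13 0.077 -0.52 0.13 0.0912;18 -27 13 0.077 -0.52 0.13 0.0912;18 -27 13 0.077 -0.52 0.13 0.0912;18 -27 13 0.077 -0.52 0.13 0.0912;18 -27 13 0.077 -0.52 0.13 0.0912;18 -27 13 0.077 -0.52 0.13 0.0912;18 -27 13 0.077 -0.52 0.13 0.0912;18 -27 13 0.077 -0.52 0.13 0.0912;18 -27 13 0.077 -0.52 0.13 0.0912;18 -27 13 0.077 -0.52 0.13 0.0912'
python3 -m handwheel '0 0 0 0 0 0 0.0912;0 0 0 0 0 0 0.0912'
python3 - <<'E'
from h import *
print(env.state()['qpos'].round(1))
bA=np.array([58.1,-41.2,29.7]); A=np.array([410.2,-292.3,279.6]); z=zs()
rel(A+z*120+19*-z,rot(z,bA,-1))
im,K,M,c=shot('wrist'); np.savez('w1',im=im,K=K,M=M); cv2.imwrite('pics/w1.png',im[:,:,::-1])
for p in [A,[509.4,-251.1,341.2],[693,-264.5,99.5],[657,-268.5,99.5]]: print(proj(p,K,M))
E
```

```text
time_s: 2.25
ee_pos: [357.5, -207.5, 378.5]
ee_rot: [34.8, 60.1, 2.8]
force: [0.9, 0.5, 0.8]
gripper_width: 91.2
time_s: 2.42
ee_pos: [357.9, -207.5, 377.2]
ee_rot: [35.2, 60.3, 3.0]
force: [0.6, -0.4, 0.5]
gripper_width: 91.1
[ -50.7  -12.3  105.7   25.2   69.8 -113.7]
rows: [-0.33 -0.21  0.17] [ 0.0074 -0.0756  0.0444]
[190.76400351 256.59025826]
[297.23406361 331.86578474]
[287.96895912 254.11658773]
[277.47054338 245.31195957]
```

View pics/w1.png

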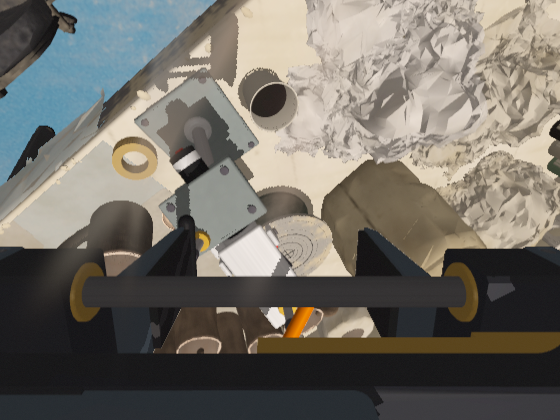

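```bash
python3 - <<'E'
from h import *
d=np.load('w1.npz'); K,M=d['K'],d['M']
q=np.array([plane(p,K,M,12)[:2] for p in [(134,120),(203,78),(254,145)]]); e=np.diff(q,axis=0)
print(q.round(),np.linalg.norm(e,axis=1),np.degrees(np.arctan2(e[:,1],e[:,0])))
im=d['im']; cv2.imwrite('pics/w1c.png',np.hstack([cv2.resize(im[190:270,150:220],None,fx=5.5,fy=5.5,interpolation=2),cv2.resize(im[200:280,260:335],None,fx=5.5,fy=5.5,interpolation=2)])[:,:,::-1])
E
```

```text
[[ 368. -327.]
 [ 376. -211.]
 [ 511. -206.]] [115.67798194 135.205136  ] [86.39153994  2.14206858]
```

View pics/w1c.png

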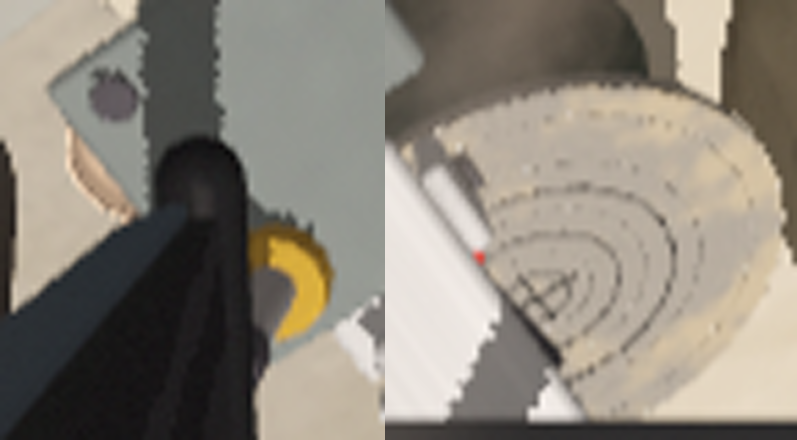

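```bash
sed -i 's/PSI=3./PSI=1./' h.py; python3 -m handwheel '0 0 0 0.007 -0.076 0.044 0.0912;0 0 0 0.007 -0.076 0.044 0.0912;0 0 0 0.007 -0.076 0.044 0.0912;0 0 0 0.007 -0.076 0.044 0.0912'
python3 - <<'E'
from h import *
print(env.state()['qpos'].round(1))
bA=np.array([58.1,-41.2,29.7]); A=np.array([410.2,-292.3,279.6]); z=zs()
rel(A-z*15,rot(z,bA,-1))
im,K,M,c=shot('wrist'); np.savez('w2',im=im,K=K,M=M); cv2.imwrite('pics/w2.png',im[:,:,::-1])
for b,p in[(1,A)]+[(0,A+k*bA/np.linalg.norm(bA)) for k in(-42,42)]: print(proj(p,K,M))
E
```

```text
time_s: 2.8
ee_pos: [360.9, -292.7, 368.1]
ee_rot: [35.1, 60.2, 3.2]
force: [-0.1, 0.1, -0.4]
gripper_width: 91.2
[ -59.1   -5.1  101.4   27.7   71.1 -123.4]
rows: [-0.   -0.78 -0.79] [ 0.1162 -0.0029  0.0005]
[270.61538604 211.3832764 ]
[270.49057965 162.02446489]
[270.73013941 256.76628997]
```

View pics/w2.png

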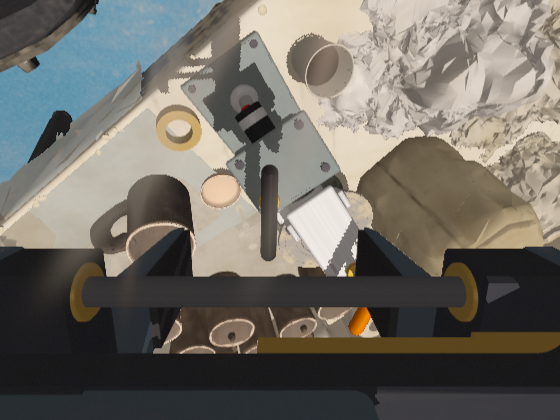

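```bash
python3 -m handwheel '0 -0.8 -0.8 0.04 -0.003 0 0.0912;0 -0.8 -0.8 0.08 -0.003 0 0.0912;0 -0.8 -0.8 0.116 -0.003 0 0.0912;0 -0.8 -0.8 0.116 -0.003 0 0.0912;0 -0.8 -0.8 0.116 -0.003 0 0.0912;0 -0.8 -0.8 0.116 -0.003 0 0.008;0 -0.8 -0.8 0.116 -0.003 0 0.008;0 -0.8 -0.8 0.116 -0.003 0 0.008;0 -0.8 -0.8 0.116 -0.003 0 0.008;0 -0.8 -0.8 0.116 -0.003 0 0.008;0 -0.8 -0.8 0.116 -0.003 0 0.008;0 -0.8 -0.8 0.116 -0.003 0 0.008' 20
python3 -c "
from h import *
s=env.state();print(s['qpos'].round(1),s['force'],s['torque'])"
```

```text
time_s: 3.85
ee_pos: [416.4, -292.7, 267.3]
ee_rot: [33.0, 59.9, 0.7]
force: [0.0, -0.1, 0.2]
gripper_width: 47.6
[ -51.6    0.5  110.7   29.7   53.2 -124.1] [ 0.01233225 -0.10723112  0.23262709] [ 1.05826600e-04  2.73046826e-01 -2.18317969e-02]
```

```bash
python3 -m handwheel '0 0 0 0 0 0 0.008;0 0 0 0 0 0 0.008;0 0 0 0 0 0 0.008;0 0 0 0 0 0 0.008;0 0 0 0 0 0 0.008;0 0 0 0 0 0 0.008;0 0 0 0 0 0 0.008'; python3 -m handwheel '5 0 0 0 0 0 0.008;10 0 0 0 0 0 0.008;15 0 0 0 0 0 0.008;20 0 0 0 0 0 0.008;25 0 0 0 0 0 0.008;30 0 0 0 0 0 0.008;34 0 0 0 0 0 0.008;34 0 0 0 0 0 0.008'
cat > dot.py <<'E'
from h import *
B={'scene':(250,205,320,245),'side':(272,195,342,235)}; W={'scene':(283.6,221.2),'side':(307.1,211.6)}
def dot():
    out=[]
    for n in B:
        im,K,M,_=shot(n); x0,y0,x1,y1=B[n]; c=im[y0:y1,x0:x1].astype(float)
        w=c[...,0]-c[...,1:].max(2); w[w<35]=0; ys,xs=np.mgrid[y0:y1,x0:x1]
        if w.sum()==0: print(n,'no dot'); continue
        p=[(w*xs).sum()/w.sum(),(w*ys).sum()/w.sum()]; d=plane(p,K,M,99.5)-plane(W[n],K,M,99.5); out.append(d)
        print(n,np.round(p,1),(w>0).sum(),'dot-centre',d.round(1)[:2])
        cv2.imwrite(f'pics/last_{n}.png',cv2.resize(im[y0:y1,x0:x1],None,fx=8,fy=8,interpolation=2)[:,:,::-1])
if __name__=='__main__':
    dot(); s=env.state(); print(s['qpos'].round(1),s['force'].round(1),s['torque'].round(2),s['time_s'])
E
python3 dot.py
```

```text
time_s: 4.43
ee_pos: [416.2, -293.1, 266.7]
ee_rot: [32.8, 60.0, 0.6]
force: [-3.4, -4.5, -1.7]
gripper_width: 13.6
time_s: 5.1
ee_pos: [417.3, -292.1, 267.3]
ee_rot: [67.2, 59.9, 0.9]
force: [2.8, -0.7, -1.1]
gripper_width: 13.4
scene [277.3 226.8] 20 dot-centre [-34.7  -1.1]
side [293.8 215.8] 17 dot-centre [-38.4  -0.4]
[-51.5   0.6 110.7  29.8  53.2 -90.2] [ 4.   1.  -0.5] [ 0.08 -0.16 -0.  ] 5.2
```

```bash
python3 -m handwheel '0 0 0 0 0 0 0.0912;0 0 0 0 0 0 0.0912;0 0 0 0 0 0 0.0912;0 0 0 0 0 0 0.0912;0 0 0 0 0 0 0.0912;0 0 0 0 0 0 0.0912;0 0 0 0 0 0 0.0912;0 0 0 -0.04 0 0 0.0912;0 0 0 -0.08 0 0 0.0912;0 0 0 -0.12 0 0 0.0912;0 0 0 -0.13 0 0 0.0912;0 0 0 -0.13 0 0 0.0912'
cat > b.py <<'E'
from m import *
def measB(boxes={'scene':(200,130,275,175),'side':(200,125,260,168)}):
    P={}
    for n,b in boxes.items():
        im,K,M,_=shot(n); r=bar(im,b,'o'); print(n,[np.round(x,1).tolist() for x in r[:3]],r[3]); P[n]=[ray(x,K,M) for x in (r[0],*sorted([r[1],r[2]],key=lambda q:(1 if n=='scene' else 1)*-q[0]))]
    c,e=tri([P[n][0] for n in P]); E=[tri([P[n][i] for n in P])[0] for i in(1,2)]; d=E[0]-E[1]
    print('B',c.round(1),e[0].round(1),'dir',(d/np.linalg.norm(d)).round(3),np.linalg.norm(d).round(1)); return c,d/np.linalg.norm(d)
E
python3 - <<'E'
from b import *
print(env.state()['qpos'].round(1))
c,d=measB(); z=zs(); print('dir.z',d@z)
for s in(1,-1): rel(c+z*101,rot(z,d,s))
import dot; dot.dot()
E
```

```text
time_s: 6.2
ee_pos: [351.2, -294.6, 383.3]
ee_rot: [66.2, 59.7, 0.0]
force: [-0.6, -1.2, -1.0]
gripper_width: 89.7
[-60.2  -6.6 100.7  27.4  71.8 -89.4]
scene [[238.1, 152.3], [255.8, 147.5], [219.7, 157.3]] 180
side [[228.0, 145.3], [216.1, 144.1], [240.1, 146.4]] 88
B [ 509.  -252.5  340.8] 0.4 dir [ 0.404 -0.86   0.312] 80.4
dir.z 0.07543002278159622
rows: [ 1.7313e+02  3.0000e-02 -1.8000e-01] [0.0112 0.1236 0.0107]
rows: [-6.87  0.12  0.02] [0.0112 0.1236 0.0107]
scene [277.3 226.8] 19 dot-centre [-34.9  -1.1]
side [293.8 215.8] 17 dot-centre [-38.4  -0.4]
```

```bash
python3 -m handwheel '7 0 0 0.011 0.04 0.01 0.0912;14 0 0 0.011 0.08 0.01 0.0912;21 0 0 0.011 0.122 0.011 0.0912;28 0 0 0.011 0.122 0.011 0.0912;35 0 0 0.011 0.122 0.011 0.0912;42 0 0 0.011 0.122 0.011 0.0912;49 0 0 0.011 0.122 0.011 0.0912;56 0 0 0.011 0.122 0.011 0.0912;63 0 0 0.011 0.122 0.011 0.0912;70 0 0 0.011 0.122 0.011 0.0912;77 0 0 0.011 0.122 0.011 0.0912;84 0 0 0.011 0.122 0.011 0.0912'
python3 -m handwheel '7 0 0 0 0 0 0.0912;14 0 0 0 0 0 0.0912;21 0 0 0 0 0 0.0912;28 0 0 0 0 0 0.0912;35 0 0 0 0 0 0.0912;42 0 0 0 0 0 0.0912;49 0 0 0 0 0 0.0912;56 0 0 0 0 0 0.0912;63 0 0 0 0 0 0.0912;70 0 0 0 0 0 0.0912;77 0 0 0 0 0 0.0912;84 0 0 0 0 0 0.0912'
python3 - <<'E'
from b import *
print(env.state()['qpos'].round(1))
c=np.array([509,-252.5,340.8]);d=np.array([.404,-.86,.312]); z=zs()+[0,.08,0]; z/=np.linalg.norm(z)
rel(c+z*101,rot(z,d,1)); rel(c-z*15,rot(z,d,1))
im,K,M,_=shot('wrist'); cv2.imwrite('pics/w3.png',im[:,:,::-1]); np.savez('w3',im=im,K=K,M=M)
for k in(-42,0,42): print(proj(c+k*d,K,M))
r=bar(im,(150,80,420,275),'o'); print([np.round(x,1).tolist() for x in r[:3]])
E
```

```text
time_s: 7.4
ee_pos: [457.7, -253.6, 426.1]
ee_rot: [148.3, 60.1, 1.1]
force: [0.5, 0.9, 0.4]
gripper_width: 91.3
time_s: 8.4
ee_pos: [457.7, -253.7, 426.1]
ee_rot: [-127.7, 60.1, 1.1]
force: [0.2, 0.2, -0.4]
gripper_width: 91.1
[-43.2  -2.9  91.4  21.7  70.5  94.5]
rows: [8.29 3.89 2.54] [-0.0012 -0.0066  0.0054]
rows: [8.29 3.89 2.54] [ 0.1144 -0.0009 -0.002 ]
[264.48702307 252.7139563 ]
[271.11347598 208.35950685]
[278.43023873 159.3844386 ]
[[275.6, 189.7], [281.4, 144.6], [271.5, 220.8]]
```

View pics/w3.png

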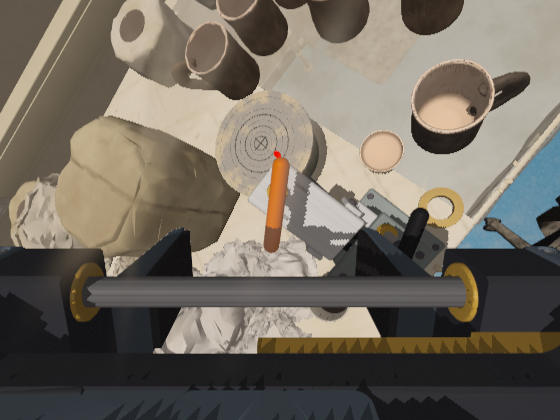

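```bash
python3 - <<'E'
from b import *
f=np.load('w3.npz'); K,M=f['K'],f['M']
c=np.array([509,-252.5,340.8]); z=zs()+[0,.08,0]; z/=np.linalg.norm(z)
E=[]
for p in((281,158),(271.5,250),(276.3,204)):
    o,d=ray(p,K,M); E.append(o+d*((c-o)@z)/(d@z))
d=E[0]-E[1]; print(np.linalg.norm(d),d/np.linalg.norm(d),E[2]); c2=(E[0]+E[1])/2; c2=(c+c2)/2; print(c2)
rel(c2-z*15,rot(z,d,1))
im=f['im']; 
E
```

```text
81.67452813206036 [ 0.44339065 -0.83544498  0.32470975] [ 507.95572702 -258.27747706  340.67266628]
[ 508.06440949 -254.56902941  340.43019973]
rows: [5.35 3.83 2.62] [ 0.1143  0.0011 -0.003 ]
```

```bash
python3 -m handwheel '5.4 3.8 2.6 0 0.001 -0.003 0.06;5.4 3.8 2.6 0.04 0.001 -0.003 0.06;5.4 3.8 2.6 0.08 0.001 -0.003 0.06;5.4 3.8 2.6 0.114 0.001 -0.003 0.06;5.4 3.8 2.6 0.114 0.001 -0.003 0.06;5.4 3.8 2.6 0.114 0.001 -0.003 0.008;5.4 3.8 2.6 0.114 0.001 -0.003 0.008;5.4 3.8 2.6 0.114 0.001 -0.003 0.008;5.4 3.8 2.6 0.114 0.001 -0.003 0.008;5.4 3.8 2.6 0.114 0.001 -0.003 0.008;5.4 3.8 2.6 0.114 0.001 -0.003 0.008;5.4 3.8 2.6 0.114 0.001 -0.003 0.008' 20
python3 -m handwheel '0 0 0 0 0 0 0.008;0 0 0 0 0 0 0.008;0 0 0 0 0 0 0.008'
python3 dot.py
```

```text
time_s: 9.45
ee_pos: [515.0, -257.0, 330.9]
ee_rot: [-131.0, 59.5, -8.5]
force: [-8.1, -5.3, -0.4]
gripper_width: 16.4
time_s: 9.7
ee_pos: [514.1, -257.7, 330.4]
ee_rot: [-131.2, 59.6, -8.7]
force: [-6.3, -3.8, 1.3]
gripper_width: 13.4
scene [277.3 226.8] 19 dot-centre [-34.9  -1.1]
side [294.  215.7] 19 dot-centre [-38.   -0.5]
[-35.4   1.4 100.7  16.9  51.5 104.6] [-5.  -3.8  3.1] [-0.45  1.25 -0.41] 9.8
```

```bash
python3 -m handwheel '-7 0 0 0 0 0 0.008;-14 0 0 0 0 0 0.008;-21 0 0 0 0 0 0.008;-28 0 0 0 0 0 0.008;-35 0 0 0 0 0 0.008;-42 0 0 0 0 0 0.008;-49 0 0 0 0 0 0.008;-56 0 0 0 0 0 0.008;-63 0 0 0 0 0 0.008;-70 0 0 0 0 0 0.008;-77 0 0 0 0 0 0.008;-84 0 0 0 0 0 0.008'
python3 dot.py
```

```text
time_s: 10.8
ee_pos: [514.4, -257.3, 330.6]
ee_rot: [144.6, 59.6, -8.6]
force: [-6.1, -2.4, 1.7]
gripper_width: 13.2
scene [280.2 224.4] 18 dot-centre [-19.7  -1.1]
side [299.4 214.1] 18 dot-centre [-22.6  -0.7]
[-35.4   1.4 100.7  17.   51.5  20.4] [-5.2 -1.9  1.5] [-0.35  0.92 -0.11] 10.9
```

```bash
python3 -m handwheel '-7 0 0 0 0 0 0.008;-14 0 0 0 0 0 0.008;-21 0 0 0 0 0 0.008;-28 0 0 0 0 0 0.008;-35 0 0 0 0 0 0.008;-42 0 0 0 0 0 0.008;-49 0 0 0 0 0 0.008;-56 0 0 0 0 0 0.008;-63 0 0 0 0 0 0.008;-70 0 0 0 0 0 0.008;-77 0 0 0 0 0 0.008;-84 0 0 0 0 0 0.008'
python3 dot.py
```

```text
time_s: 11.9
ee_pos: [513.9, -257.0, 330.2]
ee_rot: [60.7, 59.7, -8.5]
force: [-7.0, -3.0, 1.7]
gripper_width: 13.3
scene [283.1 221.9] 17 dot-centre [-4.2 -1. ]
side [304.7 212.5] 19 dot-centre [-7.3 -0.7]
[-35.4   1.4 100.7  17.   51.6 -63.6] [-6.4 -2.1  1.2] [-0.17  1.11 -0.05] 12.0
```

```bash
python3 -m handwheel '-7 0 0 0 0 0 0.008;-14 0 0 0 0 0 0.008;-21 0 0 0 0 0 0.008;-28 0 0 0 0 0 0.008;-30 0 0 0 0 0 0.008;-30 0 0 0 0 0 0.008'
python3 dot.py; python3 - <<'E'
import cv2,numpy as np
a,b=[cv2.imread(f'pics/last_{n}.png') for n in('scene','side')]; cv2.imwrite('pics/d4.png',np.vstack([a[:300],b[:300]]))
E
```

```text
time_s: 12.5
ee_pos: [513.8, -257.2, 330.0]
ee_rot: [30.9, 59.7, -8.5]
force: [-6.9, -2.4, 1.7]
gripper_width: 13.6
scene [284.  221.2] 16 dot-centre [ 0.4 -1.1]
side [306.5 212. ] 16 dot-centre [-2.1 -0.7]
[-35.4   1.4 100.7  16.9  51.6 -93.4] [-7.3 -2.   1.7] [-0.28  1.23 -0.19] 12.6
```

View pics/d4.png

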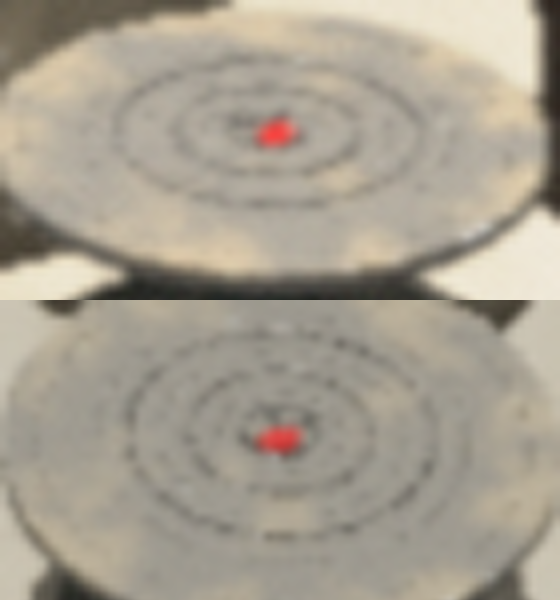

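```bash
python3 -m handwheel '0 0 0 0 0 0 0.06;0 0 0 0 0 0 0.06;0 0 0 0 0 0 0.06;0 0 0 0 0 0 0.06;0 0 0 0 0 0 0.06;0 0 0 0 0 0 0.06;0 0 0 -0.04 0 0 0.06;0 0 0 -0.08 0 0 0.06;0 0 0 -0.12 0 0 0.06;0 0 0 -0.14 0 0 0.06;0 0 0 -0.14 0 0 0.06'
python3 - <<'E'
from b import *
c=env.get_calibration('side'); K,M=np.array(c['mtx']),np.array(c['T'])
p=plane((305,197),K,M,0); print('sack front',p)
for h in(100,150,200,250): print(h,proj(p+[0,0,h],K,M))
T=pose(); print(env.state()['qpos'].round(1))
ax=np.cross(T[:3,0],[0,0,-1]); Rt=R.from_rotvec(ax/np.linalg.norm(ax)*np.arccos(-T[2,0])).as_matrix()@T[:3,:3]
print(Rt.round(2)); rel([690,-264,460],Rt); rel([690,-264,230],Rt)
E
python3 dot.py
```

```text
time_s: 13.52
ee_pos: [445.0, -246.8, 457.5]
ee_rot: [30.5, 59.0, -8.9]
force: [0.3, -0.2, 0.2]
gripper_width: 60.2
sack front [ 772.75361017 -101.68093185    0.        ]
100 [306.14387458 170.95261054]
150 [306.76742774 156.75356081]
200 [307.42966053 141.67372981]
250 [308.13428715 125.62854075]
[-40.6  -6.4  90.7  16.8  69.5 -93.4]
[[-0.    0.64  0.77]
 [ 0.    0.77 -0.64]
 [-1.   -0.   -0.  ]]
rows: [  0.    26.74 -15.76] [0.1241 0.1253 0.171 ]
rows: [  0.    26.74 -15.76] [0.3211 0.0651 0.0689]
scene [284.  221.2] 16 dot-centre [ 0.4 -1.1]
side [306.5 212. ] 16 dot-centre [-2.1 -0.7]
[-40.6  -6.2  91.1  16.8  69.4 -93.4] [-0.2  0.3 -0.1] [-0.01  0.33 -0.  ] 13.6167
```

```bash
python3 -m handwheel '0 4.5 -2.6 0.02 0.021 0.028 0.06;0 9 -5.2 0.041 0.042 0.057 0.06;0 13.4 -7.9 0.062 0.063 0.085 0.06;0 17.8 -10.5 0.083 0.084 0.114 0.06;0 22.3 -13.1 0.103 0.105 0.142 0.06;0 26.7 -15.8 0.124 0.125 0.171 0.06;0 26.7 -15.8 0.124 0.125 0.171 0.06;0 26.7 -15.8 0.16 0.115 0.153 0.06;0 26.7 -15.8 0.19 0.105 0.137 0.06;0 26.7 -15.8 0.22 0.096 0.121 0.06;0 26.7 -15.8 0.25 0.087 0.106 0.06;0 26.7 -15.8 0.25 0.087 0.106 0.06'
python3 - <<'E'
from b import *
im,K,M,_=shot('wrist'); np.savez('w5',im=im,K=K,M=M); p=proj([693.5,-264.5,99.5],K,M); print(p,env.state()['qpos'].round(1)); cv2.imwrite('pics/w5.png',im[:,:,::-1])
x,y=np.round(p).astype(int); c=im[max(0,y-60):y+60,max(0,x-70):x+70]; print(max(0,x-70),max(0,y-60)); cv2.imwrite('pics/w5c.png',cv2.resize(c,None,fx=5,fy=5,interpolation=2)[:,:,::-1])
E
```

```text
time_s: 14.62
ee_pos: [685.4, -259.7, 289.9]
ee_rot: [-166.6, 87.9, 154.0]
force: [-1.1, 0.2, -1.7]
gripper_width: 60.2
[276.47584593 204.10985851] [-21.7  33.4  53.5   0.2  94.6 -72.4]
206 144
```

View pics/w5c.png

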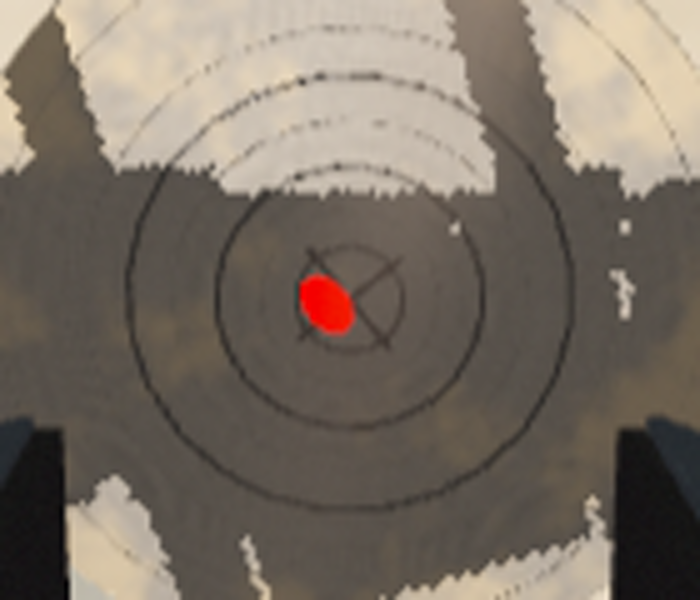

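```bash
python3 - <<'E'
from b import *
f=np.load('w5.npz'); im,K,M=f['im'],f['K'],f['M']
r=bar(im,(206,144,346,264),'r'); p=r[5]; q=np.array([350.5/5-.4+206,298.5/5-.4+144]); print(p,q,r[3])
print((plane(p,K,M,99.5)-plane(q,K,M,99.5)).round(2), plane(q,K,M,99.5))
# rows to get back: B standoff
T=pose(); z=zs()+[0,.07,0]; z/=np.linalg.norm(z)
E
```

```text
[270.90384615 204.39423077] [275.7 203.3] 104
[-2.44 -4.96  0.  ] [ 692.23077174 -264.58615241   99.5       ]
```

```bash
python3 - <<'E'
from h import *
T=pose(); Ra=R.from_euler('xyz',[67.2,59.9,.9],degrees=True).as_matrix(); Pa=np.array([417.3,-292.1,267.3])
rel([650,-262,470],T[:3,:3]); rel([332,-292,470],Ra); rel(Pa-Ra[:,0]*115,Ra)
E
```

```text
rows: [0. 0. 0.] [-0.1731 -0.0256 -0.0325]
rows: [ 26.06 -19.34  25.15] [-0.166  -0.2505 -0.2592]
rows: [ 26.06 -19.34  25.15] [-0.0635 -0.2332 -0.2346]
```

```bash
python3 -m handwheel '0 0 0 -0.04 -0.006 -0.008 0.06;0 0 0 -0.08 -0.012 -0.016 0.06;0 0 0 -0.12 -0.02 -0.024 0.06;0 0 0 -0.173 -0.026 -0.033 0.06;0 0 0 -0.173 -0.026 -0.033 0.06;26 -19.3 25.2 -0.166 -0.25 -0.259 0.06;26 -19.3 25.2 -0.166 -0.25 -0.259 0.06;26 -19.3 25.2 -0.166 -0.25 -0.259 0.06;26 -19.3 25.2 -0.166 -0.25 -0.259 0.06;26 -19.3 25.2 -0.166 -0.25 -0.259 0.06;26 -19.3 25.2 -0.166 -0.25 -0.259 0.06;26 -19.3 25.2 -0.166 -0.25 -0.259 0.06'
python3 - <<'E'
from h import *
Ra=R.from_euler('xyz',[67.2,59.9,.9],degrees=True).as_matrix(); Pa=np.array([417.3,-292.1,267.3])
print(env.state()['qpos'].round(1)); rel(Pa-Ra[:,0]*115,Ra); rel(Pa,Ra)
E
```

```text
time_s: 15.67
ee_pos: [381.2, -285.8, 477.4]
ee_rot: [66.0, 58.7, -0.2]
force: [-1.1, -1.3, 0.2]
gripper_width: 60.2
[-55.9  -6.2  87.9  25.8  80.5 -80. ]
rows: [ 0.22  0.99 -0.87] [ 0.0833 -0.0723 -0.0241]
rows: [ 0.22  0.99 -0.87] [ 0.1982 -0.074  -0.0261]
```

```bash
python3 -m handwheel '0 1 -0.9 0.03 -0.026 -0.009 0.06;0 1 -0.9 0.06 -0.052 -0.018 0.06;0 1 -0.9 0.083 -0.072 -0.024 0.06;0 1 -0.9 0.083 -0.072 -0.024 0.06;0 1 -0.9 0.083 -0.072 -0.024 0.06'
python3 - <<'E'
from b import *
Ra=R.from_euler('xyz',[67.2,59.9,.9],degrees=True).as_matrix(); Pa=np.array([417.3,-292.1,267.3])
v,s=rel(Pa,Ra)
im,K,M,_=shot('wrist'); r=bar(im,(200,120,350,270),'k'); print([np.round(x,1).tolist() for x in r[:3]],r[3],r[4])
c=Pa-Ra[:,0]*15
for k in(-42,0,42): print(proj(c+k*Ra[:,2],K,M))
E
```

```text
time_s: 16.08
ee_pos: [362.7, -294.9, 366.7]
ee_rot: [67.4, 60.1, 1.3]
force: [0.8, -1.1, 0.3]
gripper_width: 60.2
rows: [ 0.21 -0.29  0.14] [ 0.1134 -0.0013 -0.0022]
[[219.0, 247.0], [223.9, 225.4], [213.9, 269.4]] 1008 (44.0, 38.0)
[272.83247992 158.75498758]
[272.68619193 209.0134146 ]
[272.55069274 255.56525772]
```

```bash
python3 -m handwheel '0 0 0 0.04 -0.001 -0.002 0.06;0 0 0 0.08 -0.001 -0.002 0.06;0 0 0 0.113 -0.001 -0.002 0.06;0 0 0 0.113 -0.001 -0.002 0.06;0 0 0 0.113 -0.001 -0.002 0.008;0 0 0 0.113 -0.001 -0.002 0.008;0 0 0 0.113 -0.001 -0.002 0.008;0 0 0 0.113 -0.001 -0.002 0.008;0 0 0 0.113 -0.001 -0.002 0.008;0 0 0 0.113 -0.001 -0.002 0.008;0 0 0 0.113 -0.001 -0.002 0.008;0 0 0 0.113 -0.001 -0.002 0.008' 20
python3 dot.py
python3 -m handwheel '0 0 0 0 0 0 0.008;6 0 0 0 0 0 0.008;12 0 0 0 0 0 0.008;18 0 0 0 0 0 0.008;24 0 0 0 0 0 0.008;30 0 0 0 0 0 0.008;36 0 0 0 0 0 0.008;41 0 0 0 0 0 0.008;41 0 0 0 0 0 0.008'
python3 dot.py
```

```text
time_s: 17.13
ee_pos: [417.3, -291.2, 266.4]
ee_rot: [67.6, 60.1, 1.5]
force: [2.7, 1.7, 3.5]
gripper_width: 13.8
scene [284.1 221.3] 17 dot-centre [ 0.3 -1.2]
side [306.5 212. ] 16 dot-centre [-2.1 -0.7]
[-51.5   0.7 110.5  29.6  53.6 -90.1] [1.  2.3 3.8] [ 0.34 -0.27  0.16] 17.2333
time_s: 17.98
ee_pos: [419.4, -291.2, 267.7]
ee_rot: [108.8, 59.9, 1.5]
force: [11.6, 4.5, 5.0]
gripper_width: 13.4
scene [282.5 220.7] 19 dot-centre [0.9 3.7]
side [305.6 210.9] 18 dot-centre [-2.3  4.2]
[-51.4   0.8 110.4  29.9  53.5 -49.1] [11.2  4.9  3.8] [ 0.57 -1.53  0.35] 18.0833
```

```bash
python3 -m handwheel '0 0 0 0 0 0 0.06;0 0 0 0 0 0 0.06;0 0 0 0 0 0 0.06;0 0 0 0 0 0 0.06;0 0 0 0 0 0 0.06;0 0 0 0 0 0 0.06;0 0 0 -0.04 0 0 0.06;0 0 0 -0.08 0 0 0.06;0 0 0 -0.12 0 0 0.06;0 0 0 -0.14 0 0 0.06;0 0 0 -0.14 0 0 0.06'
python3 - <<'E'
from b import *
c,d=measB()
Rb=R.from_euler('xyz',[30.9,59.7,-7.5],degrees=True).as_matrix(); Pb=np.array([513.8,-258.5,330.0]); print('expect',Pb-15*Rb[:,0],Rb[:,2])
print(env.state()['qpos'].round(1)); rel(Pb-Rb[:,0]*115,Rb)
E
```

```text
time_s: 19.0
ee_pos: [346.7, -294.9, 392.0]
ee_rot: [107.6, 60.0, 0.5]
force: [-0.3, -0.6, 0.0]
gripper_width: 60.1
scene [[238.7, 152.4], [255.9, 143.3], [222.7, 160.9]] 179
side [[228.4, 145.5], [243.2, 142.0], [214.0, 148.9]] 101
B [ 509.3 -253.8  340.8] 0.4 dir [ 0.637 -0.646  0.421] 78.2
expect [ 506.2968302  -257.51218896  342.95093326] [ 0.66748077 -0.60584809  0.43291745]
[-60.7  -6.5  99.9  27.2  73.5 -48.4]
rows: [-69.83  -4.64  -1.09] [ 0.018   0.0983 -0.0748]
```

```bash
python3 -m handwheel '-7 -0.5 -0.1 0 0.03 -0.025 0.06;-14 -1 -0.2 0.01 0.06 -0.05 0.06;-21 -1.5 -0.3 0.018 0.098 -0.075 0.06;-28 -2 -0.4 0.018 0.098 -0.075 0.06;-35 -2.5 -0.5 0.018 0.098 -0.075 0.06;-42 -3 -0.6 0.018 0.098 -0.075 0.06;-49 -3.4 -0.7 0.018 0.098 -0.075 0.06;-56 -3.8 -0.8 0.018 0.098 -0.075 0.06;-63 -4.2 -1 0.018 0.098 -0.075 0.06;-69.8 -4.6 -1.1 0.018 0.098 -0.075 0.06;-69.8 -4.6 -1.1 0.018 0.098 -0.075 0.06'
python3 - <<'E'
from b import *
Rb=R.from_euler('xyz',[30.9,59.7,-7.5],degrees=True).as_matrix(); Pb=np.array([513.8,-258.5,330.0])
print(env.state()['qpos'].round(1)); rel(Pb,Rb)
im,K,M,_=shot('wrist'); r=bar(im,(200,120,350,270),'o'); print([np.round(x,1).tolist() for x in r[:3]],r[3],r[4])
for k in(-42,0,42): print(proj(Pb-Rb[:,0]*15+k*Rb[:,2],K,M))
E
```

```text
time_s: 20.02
ee_pos: [456.4, -249.4, 426.4]
ee_rot: [31.2, 60.0, -7.0]
force: [0.2, -0.3, -0.5]
gripper_width: 59.7
[-40.1  -4.7  93.   17.3  66.8 -95.2]
rows: [ 0.1  -0.35 -0.08] [ 0.1125 -0.0007  0.0027]
[[266.3, 211.4], [267.5, 169.1], [264.9, 258.2]] 277 (5.820588111877441, 89.17662048339844)
[272.99434155 165.23365009]
[272.93086156 215.17504276]
[272.87202016 261.46712686]
```

```bash
python3 -m handwheel '0 0 0 0.04 -0.001 0.001 0.06;0 0 0 0.08 -0.001 0.001 0.06;0 0 0 0.112 -0.001 0.001 0.06;0 0 0 0.112 -0.001 0.001 0.06;0 0 0 0.112 -0.001 0.001 0.008;0 0 0 0.112 -0.001 0.001 0.008;0 0 0 0.112 -0.001 0.001 0.008;0 0 0 0.112 -0.001 0.001 0.008;0 0 0 0.112 -0.001 0.001 0.008;0 0 0 0.112 -0.001 0.001 0.008;0 0 0 0.112 -0.001 0.001 0.008;0 0 0 0.112 -0.001 0.001 0.008' 20
python3 dot.py
python3 -m handwheel '0 0 0 0 0 0 0.008;-5 0 0 0 0 0 0.008;-10 0 0 0 0 0 0.008;-13.5 0 0 0 0 0 0.008;-13.5 0 0 0 0 0 0.008'
python3 dot.py
python3 -m handwheel '0 0 0 0 0 0 0.06;0 0 0 0 0 0 0.06;0 0 0 0 0 0 0.06;0 0 0 0 0 0 0.06;0 0 0 0 0 0 0.06;0 0 0 0 0 0 0.06;0 0 0 -0.04 0 0 0.06;0 0 0 -0.08 0 0 0.06;0 0 0 -0.12 0 0 0.06;0 0 0 -0.14 0 0 0.06;0 0 0 -0.14 0 0 0.06'
python3 - <<'E'
from h import *
T=pose(); print(env.state()['qpos'].round(1))
ax=np.cross(T[:3,0],[0,0,-1]); Rt=R.from_rotvec(ax/np.linalg.norm(ax)*np.arccos(-T[2,0])).as_matrix()@T[:3,:3]
rel([685,-262,460],Rt); rel([685,-262,290],Rt)
E
```

```text
time_s: 21.07
ee_pos: [512.3, -259.2, 333.2]
ee_rot: [31.0, 59.7, -7.4]
force: [-2.2, -1.2, 2.3]
gripper_width: 13.6
scene [282.5 220.7] 19 dot-centre [0.9 3.8]
side [305.6 210.8] 18 dot-centre [-2.3  4.2]
[-36.1   1.4 100.2  17.8  52.6 -95.4] [-2.9 -0.9  3.9] [-0.1   0.57 -0.21] 21.1667
time_s: 21.58
ee_pos: [512.4, -259.2, 333.2]
ee_rot: [17.4, 59.7, -7.4]
force: [-3.7, -0.2, 4.1]
gripper_width: 13.5
scene [282.8 220.5] 19 dot-centre [2.3 3.6]
side [306.5 210.6] 22 dot-centre [0.3 4.3]
[ -36.1    1.4  100.2   17.8   52.6 -108.8] [-5.2 -0.6  4.7] [-0.24  0.67 -0.08] 21.6833
time_s: 22.6
ee_pos: [442.2, -250.6, 460.0]
ee_rot: [16.9, 59.2, -8.0]
force: [-0.1, -0.8, 1.0]
gripper_width: 59.6
[ -41.7   -6.1   90.    17.5   70.6 -108.9]
rows: [ 0.   29.48 -8.96] [0.124  0.0818 0.1924]
rows: [ 0.   29.48 -8.96] [0.27   0.0565 0.109 ]
```

```bash
python3 -m handwheel '0 4.9 -1.5 0.02 0.014 0.032 0.06;0 9.8 -3 0.041 0.027 0.064 0.06;0 14.7 -4.5 0.062 0.041 0.096 0.06;0 19.6 -6 0.083 0.055 0.128 0.06;0 24.5 -7.5 0.103 0.068 0.16 0.06;0 29.5 -9 0.124 0.082 0.192 0.06;0 29.5 -9 0.124 0.082 0.192 0.06;0 29.5 -9 0.16 0.075 0.171 0.06;0 29.5 -9 0.19 0.07 0.154 0.06;0 29.5 -9 0.23 0.063 0.132 0.06;0 29.5 -9 0.27 0.056 0.109 0.06;0 29.5 -9 0.27 0.056 0.109 0.06'
python3 -m handwheel '0 0 0 0 0 0 0.06;0 0 0 0 0 0 0.06'
python3 - <<'E'
from b import *
im,K,M,_=shot('wrist'); np.savez('w6',im=im,K=K,M=M); p=proj([692.3,-264.5,99.5],K,M); print(p)
x,y=np.round(p).astype(int); x0,y0=x-70,y-60; print(x0,y0); cv2.imwrite('pics/w6c.png',cv2.resize(im[y0:y+60,x0:x+70],None,fx=5,fy=5,interpolation=2)[:,:,::-1])
r=bar(im,(x0,y0,x+70,y+60),'r'); print(r[5],r[3],(plane(r[5],K,M,99.5)))
E
```

```text
time_s: 23.6
ee_pos: [680.0, -258.1, 269.1]
ee_rot: [177.7, 88.2, 152.9]
force: [0.1, 1.0, -2.1]
gripper_width: 59.8
time_s: 23.77
ee_pos: [684.5, -260.3, 282.6]
ee_rot: [165.9, 89.5, 141.1]
force: [-0.6, -0.3, 1.2]
gripper_width: 60.0
[272.72805617 200.74345759]
203 141
[272.56481481 201.        ] 108 [ 692.48662121 -264.7840224    99.5       ]
```

View pics/w6c.png

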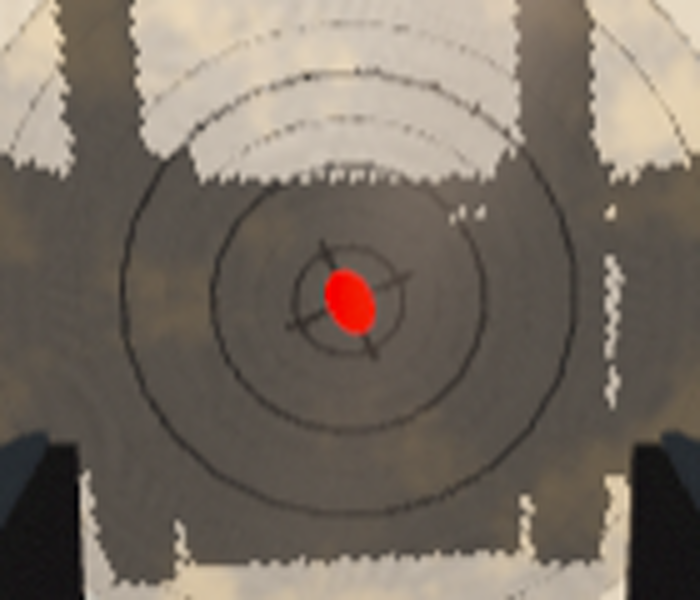

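```bash
python3 -c "
from workcell import env
print(env.state()['force'],env.state()['time_s']); print(env.job_done())"
```

```text
[ 0.2061852  -0.1282834   1.28494331] 23.8167
the job is handed in; nothing more can be done
None
```

The red dot now sits on the wheel's centre cross, about 0.4 mm off in the last wrist-camera close-up. I handed the job in at 23.8 s with the gripper open and clear of everything.

- **Screw A:** turned clockwise in two grips, about 34° and then 41°.
- **Screw B:** turned anticlockwise in two grips, about 198° and then 13.5°.
- **Disagreement:** the fixed scene and side cameras still read the dot about 4 mm off in y. I had marked the cross only roughly in those two pictures. I went by the wrist view, where the cross and rings are sharp.
- **Forces:** the highest wrist force I read was about 13 N. I never moved near the mirror.
- **Dish, mug, beaker and tape core:** the arm stayed well above them, but I did not measure their positions again at the end.

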